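# Clear the jar lids into the pull-out catch tray

## Robot

A 6-joint arm with a two-finger parallel gripper is mounted at the origin on the work surface. World frame = base frame: x ahead of the robot, y to its left, z up, the work surface at z = 0. Lengths are in m, angles in degrees, forces in N, time in s.
With the tool pointing down it reaches from about 0.35 to 0.85 m from the base axis. Payload 8.1 kg.
Tool frame: the origin (TCP) lies midway between the tips of the shut fingers; the grasp point (between the pads) lies 19 mm behind it; z points along the fingers, y is the direction in which the jaws open and shut (so a half turn about z gives the same grasp; the last joint's range is limited). The gripper opens to 85 mm and grips with 20 to 120 N. Pads are 22 mm wide; open, the fingers measure 114 mm over their backs; the gripper's body (76 mm by 85 mm) begins 54 mm behind the grasp point. The pads swing forward as they close: fully open they stand 13 mm farther back than shut.
Start: joints at [71.31, 7.471, 85.268, -0, 87.261, -4.893], TCP at [0.143, 0.583, 0.231] pointing down, gripper open.
Joint ranges: [-169.43, 169.43], [-51.17, 129.36], [1.28, 143.12], [-76.62, 256.62], [0, 156.53], [-152.29, 152.29]. Speed limits (degrees/s): [136.94, 136.94, 159.86, 180, 180, 180].

## Interface

Orientations are given as a 3x3 rotation matrix whose columns are the frame's x, y, z axes.
In Python, from cell import get_state, capture, camera_info, close_job, cut_out, place_of gives the robot as it stands.
- The arm moves only by the tool jog_arm, never from a script. Its argument "moves" is a list that holds one entry, the list of rows, each a list of 7 numbers: the shift along the tool's x, y, z in cm, then the turn, a rotation vector about the tool's x, y, z in rad, then the closure, from -1 (fully open) to 1 (shut), so that 0 is half open. A call has 1 to 12 rows; each row shifts and turns the commanded pose from where the row before left it, along the tool's axes as they then stand; what a row does not reach is not made up. A row lasts 1/10 s, in which the tool goes at most 50 mm and 8.59 degrees, less where a joint would pass 70% of its speed; a pose out of reach is approached as far as the arm can. A call with a gripper value outside its range is refused whole. The fingers move at their own pace and stop on an object; "newtons" is the grip in N (left out, the last holds). Time passes only in rows, so rows that do not move let the fingers close. It gives the time, the measured TCP pose, the force and the opening at its end, in the units of the state.
- get_state(): the state, without advancing time (a new reading comes with each control period).
- capture(name): name is "scene" or "top"; returns (picture, depth): 400x640x3 uint8, red, green, blue; 400x640 float32, m along the optical axis (not along the pixel's ray), 0 where there is no reading.
- camera_info(name): a dict with "fx", "fy", "cx", "cy" (pixels), "cam_to_world" (4x4, takes a point from camera to world coordinates). Camera axes: x right, y down, z forward; pixel columns grow to the right and rows downward; lengths in m; the calibration is good to about 2 mm. A picture is of the moment at which its call begins. camera_info takes no time and is no camera call.
- close_job(): hands the job in, once; it reports no verdict.
Trained networks look in the newest picture that a camera, given by its name, has taken for a name from the list of things; names that differ only in an ending like _2 or _b are one class to them, and where a whole thing is asked for, a point or a joint stands for the part that bears it (a point fixed in the world has none). Each returns a list of dicts, best first, with "confidence" (0 to 1); they miss things now and then, are a little off and sometimes report something else, mostly with a low value. They report only what shows in the picture. A call takes as long as a camera call.
- cut_out(target, camera): "region" (400x640 bool, what is visible of it) and "uv" ([column, row] in pixels, amid what is visible of it).
- place_of(target, camera): "uv" ([column, row] in pixels: a listed point, or the origin of a listed thing).
The state is a dict: "clock": time; "q": joint angles; "qd": joint speeds; "joint_torque": joint torques, N m; "eef_pos": TCP position; "orientation": TCP orientation; "contact_force": force on the tool from outside, world axes, zero at the start; "moment": the same for the moment, N m; "finger_gap": finger opening in m.
Only numpy, scipy, OpenCV 4.12 (cv2) and the standard library are available. Lean on these libraries where they do the work, as an engineer would, in place of code of your own. Each camera call takes 0.05 s, during which the arm holds its last target. There are 200 camera calls.

## Task

Draw the pull-out board all the way out so that its catch tray stands below the edge of the raised counter, and then slide every jar lid off that edge so that it drops into the tray; push the lids along the counter rather than lifting them up. When all the lids are in, put the cover on the tray and press it down flush with the rim, then push the board fully home under the counter. Leave the other things where they are.

Things in the scene. Friction and masses are not known exactly. Their poses are not given: they have to be found in the camera images.
- counter: the raised, fixed counter end, oak on white; top face 165 mm, underside 145 mm above the low worktop. Origin at worktop height below a point near the middle of the exposed edge on the robot's right, the one the lids go over; +y runs from that edge in over the counter, +x along the edge away from the robot. Top spans x -175 to 235, y 0 to 720 mm; a laden turntable stands at y above 400 mm
- board (a joint): how far the pull-out board under the counter is drawn out, in m: 0 fully home, 0.19 fully out at its stop; it slides level along the counter's -y, with about 2.5 N of friction, and stays where it is left. It starts a little way out
- board_grip (a point): centre of the top of the board's grip: a dark wooden upright fin on the board's outer end, 16 mm thick (counter x), 50 mm long (counter y), 60 mm high, its top 80 mm above the low worktop, axes as the counter's. With the board home the fin's centre is 65 mm outside the counter's edge
- tray_mouth (a point): centre of the catch tray's mouth at rim height (110 mm over the worktop), axes as the counter's. The steel tray is let into the board: inside 200 (x) by 130 mm (y), floor 98 mm below the rim, walls 6 mm; at its two short ends a ledge 10 mm wide, 6 mm below the rim, carries the cover. Board fully out: the mouth's centre is 70 mm outside the counter's edge, the tray's rear wall right below that edge
- cover: the tray's oak cover, about 300 g, on the low worktop: plate 195 (x) by 125 (y) by 6 mm, below it a 4 mm step of 170 by 116 mm that fits between the ledges; on top in the middle a dark upright grip rib 14 mm thick (x), 60 mm long (y), 25 mm high. Origin at the centre of the underside, z up. Fits the mouth either way round, long side along the tray's x, with 2.5 mm of play
- cover_top (a point): centre of the top face of the cover's plate, 10 mm above the cover's underside; level with point tray_mouth when the cover is flush
- cover_grip (a point): centre of the top of the cover's grip rib, 35 mm above the cover's underside
- lid0: one of three to five identical jar lids (absent ones give no pose): plain steel disc 60 mm across, 14 mm high, about 40 g, at first flat on the raised counter with its centre at least 80 mm from the exposed edge; origin at the centre of its underside. Slides easily when pushed at its rim
- lid1: one of three to five identical jar lids (absent ones give no pose): plain steel disc 60 mm across, 14 mm high, about 40 g, at first flat on the raised counter with its centre at least 80 mm from the exposed edge; origin at the centre of its underside. Slides easily when pushed at its rim
- lid2: one of three to five identical jar lids (absent ones give no pose): plain steel disc 60 mm across, 14 mm high, about 40 g, at first flat on the raised counter with its centre at least 80 mm from the exposed edge; origin at the centre of its underside. Slides easily when pushed at its rim
- lid3: one of three to five identical jar lids (absent ones give no pose): plain steel disc 60 mm across, 14 mm high, about 40 g, at first flat on the raised counter with its centre at least 80 mm from the exposed edge; origin at the centre of its underside. Slides easily when pushed at its rim
- lid4: one of three to five identical jar lids (absent ones give no pose): plain steel disc 60 mm across, 14 mm high, about 40 g, at first flat on the raised counter with its centre at least 80 mm from the exposed edge; origin at the centre of its underside. Slides easily when pushed at its rim
- salt: white bowl 56 mm across and 42 mm high on the raised counter, to be left alone
- timer: white round kitchen timer 56 mm across and 42 mm high on the raised counter, to be left alone
- mug: blue mug 80 mm across and 90 mm high on the low worktop, to be left alone
- mill: dark wooden pepper mill 56 mm across and 165 mm high on the low worktop, to be left alone
- scraper: steel dough scraper, 150 by 110 mm blade with a black handle, lying flat on the low worktop, to be left alone
- jar: closed jar 72 mm across and 110 mm high on the low worktop, to be left alone

How it is judged (in metres and radians):
On the way, in this order (a step that is already met when the one before it is completed fails the run):
1. the board is drawn out to its stop (at least 180 mm) (value of joint board above 0.18 m), for 0.2 s.
2. every jar lid lies in the catch tray, below the rim (x of lid0 in the frame of tray_mouth between -0.1 and 0.1 m and y of lid0 in the frame of tray_mouth between -0.067 and 0.067 m and z of lid0 in the frame of tray_mouth between -0.11 and -0.008 m and x of lid1 in the frame of tray_mouth between -0.1 and 0.1 m and y of lid1 in the frame of tray_mouth between -0.067 and 0.067 m and z of lid1 in the frame of tray_mouth between -0.11 and -0.008 m and x of lid2 in the frame of tray_mouth between -0.1 and 0.1 m and y of lid2 in the frame of tray_mouth between -0.067 and 0.067 m and z of lid2 in the frame of tray_mouth between -0.11 and -0.008 m and x of lid3 in the frame of tray_mouth between -0.1 and 0.1 m and y of lid3 in the frame of tray_mouth between -0.067 and 0.067 m and z of lid3 in the frame of tray_mouth between -0.11 and -0.008 m and x of lid4 in the frame of tray_mouth between -0.1 and 0.1 m and y of lid4 in the frame of tray_mouth between -0.067 and 0.067 m and z of lid4 in the frame of tray_mouth between -0.11 and -0.008 m), for 0.2 s.
3. the cover sits flush in the tray's mouth (horizontal distance between cover_top and tray_mouth below 0.008 m and z of cover_top in the frame of tray_mouth between -0.004 and 0.002 m and angle between cover's own z axis and vertical below 0.04 rad), for 0.2 s.
4. the board is pushed home (within 8 mm) (value of joint board below 0.008 m), for 0.2 s.
At the end, for the whole second after the job is handed in: Every jar lid present lies inside the catch tray (lid underside at least 8 mm below the rim), the cover sits level in its mouth with its plate within 2 mm above or 4 mm below the rim and within 8 mm of centre, the board is within 8 mm of home, and all is at rest (all of step 2 and all of step 3 and value of joint board below 0.008 m and linear speed of each of lid0, lid1, lid2, lid3, lid4, cover below 0.02 m/s); the robot touches nothing.
It fails at once if a jar lid is lifted more than 50 mm above the raised counter's top instead of being pushed (height (world z) of any of lid0, lid1, lid2, lid3, lid4 above 0.215 m).
It fails at once if one of the other things (bowl, timer, mug, mill, scraper, jar) is shifted more than 40 mm (distance of any of salt, timer, mug, mill, scraper, jar from where it was at the start of the episode above 0.04 m).
Of lid0, lid1, lid2, lid3, lid4 only 3 to 5 are there at a start; the rules pass over those that are not, and their reading is None.
At some moment in a run one of lid0, lid1, lid2, lid3, lid4, cover may be knocked a few centimetres aside while the robot is not near it.
Once in a run the grip may slacken for a moment while it holds something.
It also fails if it takes over 208 s, if anything falls off the work surface, if the arm or the gripper's body presses on something with over 40 N, if the wrist force passes 120 N, or if a joint passes its speed limit or range.

## Working session

There is one attempt and no reset: what is moved stays moved. The work goes in short steps, Python scripts to look and compute and a tool call to move; the robot and the scene stay as the last step left them, time stands still between calls to the robot, and variables do not carry over. Pictures are saved under pics/ and viewed, about 12 in all and at most 16, crops included, and the job is handed in when it is done.

Besides the shell and the picture viewer there is one more tool, called after "Call:" by a JSON object that holds its "fn" and its "kwargs". jog_arm: Moves the arm, as the interface text tells. Its arguments: {"type":"object","properties":{"moves":{"type":"array","items":{"type":"array","items":{"type":"array","items":{"type":"number"}}}},"newtons":{"type":"number"}},"required":["moves"]}

```bash
mkdir -p pics; ls; cat > h.py <<'E'
import numpy as np, cv2
from cell import *
def cap(n,save=None):
    p,d=capture(n)
    if save: cv2.imwrite('pics/'+save+'.png',cv2.cvtColor(p,cv2.COLOR_RGB2BGR))
    return p,d
def ray(n,uv):
    c=camera_info(n);M=np.array(c['cam_to_world'])
    v=M[:3,:3]@np.array([(uv[0]-c['cx'])/c['fx'],(uv[1]-c['cy'])/c['fy'],1]);return M[:3,3],v
def atz(n,uv,z):
    o,v=ray(n,uv);return o+v*(z-o[2])/v[2]
def dep(n,uv,d):
    o,v=ray(n,uv);u,w=int(round(uv[0])),int(round(uv[1]))
    a=d[max(w-2,0):w+3,max(u-2,0):u+3];a=a[a>0];return o+v*np.median(a) if a.size else None
def cloud(n,mask,d):
    c=camera_info(n);M=np.array(c['cam_to_world']);r,k=np.nonzero(mask&(d>0));z=d[r,k]
    P=np.c_[(k-c['cx'])/c['fx']*z,(r-c['cy'])/c['fy']*z,z];return P@M[:3,:3].T+M[:3,3]
E
python3 - <<'E'
from h import *
np.set_printoptions(precision=3,suppress=True)
s=get_state();print({k:np.round(v,3) for k,v in s.items()})
for n in('scene','top'):
    print(n,camera_info(n))
    p,d=cap(n,n+'0')
    for t in['counter','board_grip','tray_mouth','cover','cover_top','cover_grip','lid0','salt','timer','mug','mill','scraper','jar']:
        for r in place_of(t,n)[:6]:
            print(t,round(r['confidence'],2),np.round(r['uv']),dep(n,r['uv'],d))
E
```

```text
pics
{'clock': np.float64(0.0), 'q': array([71.31 ,  7.514, 85.33 ,  0.004, 87.262, -4.893]), 'qd': array([ 0.054,  0.038, -0.069,  0.115, -0.002, -0.007]), 'joint_torque': array([ -0.002, -56.944, -50.051,  -0.001,   0.016,   0.   ]), 'eef_pos': array([0.143, 0.582, 0.23 ]), 'orientation': array([[-0.971,  0.238, -0.001],
       [ 0.238,  0.971, -0.002],
       [ 0.   , -0.002, -1.   ]]), 'contact_force': array([-0.073, -0.661, -0.194]), 'moment': array([0.031, 0.034, 0.048]), 'finger_gap': np.float64(0.086)}
scene {'fx': 376.4840455092965, 'fy': 376.4840455092965, 'cx': 307.88550957953237, 'cy': 199.68741402029877, 'cam_to_world': array([[-0.912,  0.338, -0.232,  0.904],
       [ 0.41 ,  0.768, -0.491,  0.56 ],
       [ 0.012, -0.543, -0.839,  1.224],
       [ 0.   ,  0.   ,  0.   ,  1.   ]])}
board_grip 0.93 [333. 208.] [ 0.519 -0.041  0.077]
cover 0.91 [297. 156.] [ 0.522 -0.362  0.019]
cover_top 0.64 [295. 152.] [ 0.524 -0.374  0.032]
lid0 0.76 [391. 279.] [0.506 0.296 0.178]
lid0 0.76 [352. 254.] [0.574 0.18  0.181]
lid0 0.72 [416. 260.] [0.404 0.276 0.179]
salt 0.83 [308. 270.
[... 688 characters left out ...]
. 230.] [ 0.503 -0.375  0.01 ]
cover_top 0.98 [390. 225.] [ 0.52  -0.371  0.032]
cover_top 0.24 [206. 234.] [0.492 0.292 0.18 ]
cover_grip 0.96 [393. 225.] [ 0.519 -0.382  0.032]
lid0 0.79 [238. 208.] [0.58  0.18  0.181]
lid0 0.59 [206. 262.] [0.393 0.292 0.179]
lid0 0.57 [204. 233.] [0.494 0.299 0.18 ]
lid0 0.26 [390. 231.] [ 0.497 -0.373  0.01 ]
salt 0.77 [239. 175.] [0.697 0.18  0.175]
timer 0.57 [165. 229.] [0.509 0.427 0.205]
mug 0.76 [295. 169.] [ 0.743 -0.01   0.006]
mill 0.46 [334. 164.] [ 0.734 -0.158  0.151]
mill 0.25 [274. 228.] [0.515 0.07  0.024]
scraper 0.55 [373. 175.] [ 0.716 -0.316  0.008]
jar 0.6 [448. 241.] [ 0.456 -0.568  0.108]
jar 0.17 [391. 224.] [ 0.523 -0.376  0.031]
```

View pics/scene0.png

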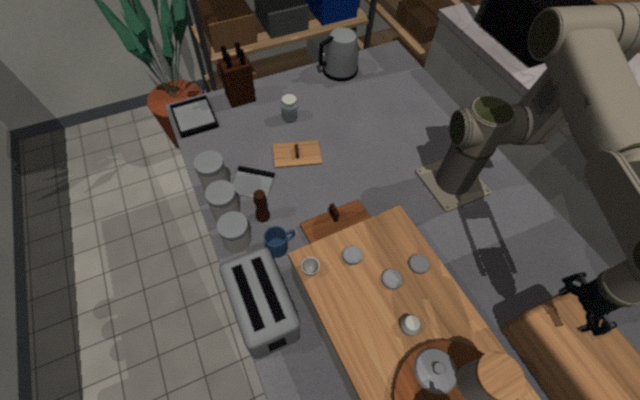

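View pics/top0.png

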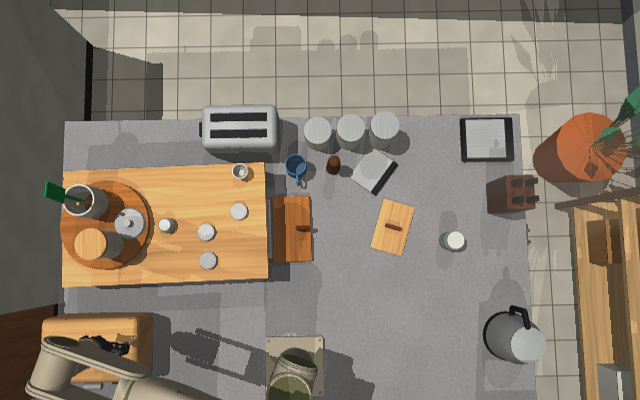

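The scene shows three lids, at top pixels (239,211), (206,231) and (208,260). The fin is at (304,229) and the cover at (393,226), slightly rotated. The counter's edge is at column 267. Next I'll measure these properly.

```bash
cat >> h.py <<'E'
np.set_printoptions(precision=4,suppress=True)
def rect(P):
    (c,s,a)=cv2.minAreaRect((P[:,:2]*1000).astype(np.float32));return np.array(c),np.array(s),a
E
python3 - <<'E'
from h import *
for n in('top','scene'):
    p,d=cap(n); A=cloud(n,np.ones(d.shape,bool),d)
    # counter edge, end corners
    m=(abs(A[:,2]-.165)<.006)&(A[:,0]>.3)&(A[:,0]<.8)&(A[:,1]>.02)&(A[:,1]<.4);C=A[m]
    es=[];xs=np.arange(.36,.7,.01)
    for x in xs:
        q=C[abs(C[:,0]-x)<.005,1]; es.append(np.percentile(q,1) if q.size>5 else np.nan)
    es=np.array(es);g=np.isfinite(es)&(abs(es-np.nanmedian(es))<.03);k=np.polyfit(xs[g],es[g],1)
    r=es[g]-np.polyval(k,xs[g]);print(n,'edge slope',k,'res',r.std(),'z',np.median(C[:,2]))
    y=(C[:,1]>.1)&(C[:,1]<.35);print(' x range',np.percentile(C[y,0],[.3,99.7]))
    # board fin
    m=(A[:,2]>.06)&(A[:,2]<.095)&(A[:,0]>.47)&(A[:,0]<.58)&(A[:,1]>-.12)&(A[:,1]<.04);F=A[m]
    print(' fin',rect(F),F[:,2].max(),F[:,:2].mean(0))
    m=(A[:,2]>.012)&(A[:,2]<.03)&(A[:,0]>.35)&(A[:,0]<.7)&(A[:,1]>-.12)&(A[:,1]<.0)
    print(' board top',rect(A[m]),np.median(A[m][:,2]))
    m=(A[:,2]>.006)&(A[:,2]<.016)&(A[:,0]>.38)&(A[:,0]<.64)&(A[:,1]>-.48)&(A[:,1]<-.27);
    print(' coverplate',rect(A[m]),np.median(A[m][:,2]))
    m=(A[:,2]>.022)&(A[:,2]<.06)&(A[:,0]>.42)&(A[:,0]<.6)&(A[:,1]>-.46)&(A[:,1]<-.29)
    print(' rib',rect(A[m]),A[m][:,:2].mean(0),np.median(A[m][:,2]))
    for r in cut_out('lid0',n):
        if r['confidence']<.3: continue
        Q=cloud(n,r['region'],d);Q=Q[abs(Q[:,2]-.179)<.008]
        if len(Q)>5: print(' lid',round(r['confidence'],2),r['uv'],rect(Q)[:2],Q.mean(0))
    for t in('salt','timer'):
        for r in cut_out(t,n)[:1]:
            Q=cloud(n,r['region'],d);Q=Q[(Q[:,2]>.17)];print(t,rect(Q)[:2],np.percentile(Q[:,2],95))
E
```

```text
top edge slope [0.0307 0.0726] res 0.0014128227196101373 z 0.1652287782823042
 x range [0.3331 0.7962]
 fin (array([514.3844, -38.5092]), array([44.8808, 15.432 ]), 88.70460510253906) 0.09265589861096224 [ 0.5149 -0.0375]
 board top (array([514.9692, -55.9411]), array([328.3103, 110.7366]), 0.27946919202804565) 0.02201747099296414
 coverplate (array([ 511.8159, -374.7576]), array([209.0392, 257.494 ]), 89.12464904785156) 0.01053811141781924
 rib (array([ 513.7034, -382.1956]), array([170.857 ,  53.7929]), 1.0175026655197144) [ 0.5146 -0.3817] 0.03499763385527066
 lid 0.76 [237.0, 208.5] (array([569.0878, 180.6102]), array([59.6011, 55.7877])) [0.57   0.1806 0.1794]
 lid 0.62 [203.7, 232.3] (array([500.4613, 293.8781]), array([57.2225, 48.8159])) [0.4992 0.2943 0.1795]
 lid 0.59 [207.2, 259.6] (array([399.9468, 287.4234]), array([59.3471, 55.2232])) [0.4013 0.287  0.1794]
salt (array([709.5698, 172.5738]), array([53.8598, 51.5969])) 0.20996167386023104
timer (array([523.4275, 428.1777]), array([44.9418, 50.5683])) 0.2115010529339228
scene edge slope [0.0319 0.0714] res 0.0008702556571
[... 710 characters left out ...]
1813 0.1787]Traceback (most recent call last):
  File "<stdin>", line 27, in <module>
    return _quantile_unchecked(
        a, q, axis, out, overwrite_input, method, keepdims, weights)
    return _ureduce(a,
                    func=_quantile_ureduce_func,
    ...<5 lines>...
                    overwrite_input=overwrite_input,
                    method=method)
    r = func(a, **kwargs)
    result = _quantile(arr,
                       quantiles=q,
    ...<2 lines>...
                       out=out,
                       weights=wgt)
    slices_having_nans = np.isnan(arr[-1, ...])
                                  ~~~^^^^^^^^^
IndexError: index -1 is out of bounds for axis 0 with size 0
```

```bash
cat >> h.py <<'E'
from scipy.spatial.transform import Rotation as Ro
YAW=np.radians(1.8); ORG=np.array([.510,.0725+.031*.510])
def c2w(x,y): # counter mm -> world m
    c,s=np.cos(YAW),np.sin(YAW);return ORG+np.array([c*x-s*y,s*x+c*y])/1000
def w2c(P):
    c,s=np.cos(YAW),np.sin(YAW);d=(np.asarray(P)[:2]-ORG)*1000;return np.array([c*d[0]+s*d[1],-s*d[0]+c*d[1]])
def plan(goals):
    """goals: (x,y,z,tool-y angle deg or None,max cm per row) ; prints rows, tool kept pointing down"""
    s=get_state();p=np.array(s['eef_pos']);R=np.array(s['orientation'])
    print('from',p,'gap',s['finger_gap'],'F',np.array(s['contact_force']),'t',s['clock'])
    for x,y,z,a,st in goals:
        a=np.radians(a);G=np.c_[[np.sin(a),-np.cos(a),0],[np.cos(a),np.sin(a),0],[0,0,-1]]
        rv=Ro.from_matrix(R.T@G).as_rotvec();d=np.array([x,y,z])-p
        n=int(max(np.ceil(np.linalg.norm(d)*100/st),np.ceil(np.linalg.norm(rv)/.145),1))
        for i in range(n):
            t=R.T@d/n*100;r=rv/n
            print([*(round(float(v),2) for v in t),*(round(float(v),3) for v in r)]);R=R@Ro.from_rotvec(r).as_matrix()
        p=np.array([x,y,z]);print('--')
E
python3 - <<'E'
from h import *
print('lids c',w2c([.403,.288]),w2c([.5,.294]),w2c([.573,.181]),'fin',w2c([.517,-.038]),'salt',w2c([.71,.173]))
plan([(.517,-.038,.23,1.8,4.5),(.517,-.038,.045,1.8,5)])
E
```

```text
lids c [-100.6748  202.9524] [ -3.5342 205.9026] [65.8804 90.6654] fin [   3.0291 -126.4675] salt [202.5615  78.3661]
from [0.1431 0.5827 0.2313] gap 0.08537970545249601 F [-0.3763 -1.0016  0.192 ] t 1.75Traceback (most recent call last):
  File "<stdin>", line 3, in <module>
  File "h.py", line 33, in plan
    rv=Ro.from_matrix(R.T@G).as_rotvec();d=np.array([x,y,z])-p
       ~~~~~~~~~~~~~~^^^^^^^
  File "scipy/spatial/transform/_rotation.pyx", line 1143, in scipy.spatial.transform._rotation.Rotation.from_matrix
ValueError: Non-positive determinant (left-handed or null coordinate frame) in rotation matrix 0: [[-0.2689 -0.9632  0.    ]
 [-0.9632  0.2689 -0.    ]
 [-0.      0.      1.    ]].
```

```bash
sed -i 's/\[np.sin(a),-np.cos(a),0\]/[-np.sin(a),np.cos(a),0]/' h.py
python3 - <<'E'
from h import *
plan([(.517,-.038,.23,1.8,4.5),(.517,-.038,.045,1.8,5)])
E
```

```text
from [0.1431 0.5827 0.2313] gap 0.08537970545249601 F [-0.3763 -1.0016  0.192 ] t 1.75
[-3.01, -3.02, 0.01, 0.0, 0.0, 0.076]
[-3.23, -2.78, 0.01, 0.0, 0.0, 0.076]
[-3.43, -2.53, 0.01, 0.0, 0.0, 0.076]
[-3.61, -2.26, 0.01, 0.0, 0.0, 0.076]
[-3.78, -1.98, 0.01, 0.0, 0.0, 0.076]
[-3.92, -1.68, 0.01, 0.0, 0.0, 0.076]
[-4.03, -1.38, 0.01, 0.0, 0.0, 0.076]
[-4.13, -1.07, 0.01, 0.0, 0.0, 0.076]
[-4.2, -0.75, 0.01, 0.0, 0.0, 0.076]
[-4.24, -0.43, 0.01, 0.0, 0.0, 0.076]
[-4.26, -0.1, 0.01, 0.0, 0.0, 0.076]
[-4.26, 0.22, 0.01, 0.0, 0.0, 0.076]
[-4.23, 0.55, 0.01, 0.0, 0.0, 0.076]
[-4.17, 0.87, 0.01, 0.0, 0.0, 0.076]
[-4.09, 1.18, 0.01, 0.0, 0.0, 0.076]
[-3.99, 1.49, 0.01, 0.0, 0.0, 0.076]
[-3.87, 1.79, 0.01, 0.0, 0.0, 0.076]
--
[-0.0, 0.0, 4.63, -0.0, 0.0, 0.0]
[-0.0, 0.0, 4.63, -0.0, 0.0, 0.0]
[-0.0, 0.0, 4.63, -0.0, 0.0, 0.0]
[-0.0, 0.0, 4.63, -0.0, 0.0, 0.0]
--
```

Call:
{"fn": "jog_arm", "kwargs": {"moves": [[[-3.0,-3.0,0,0,0,0.076,-1],[-3.2,-2.8,0,0,0,0.076,-1],[-3.4,-2.5,0,0,0,0.076,-1],[-3.6,-2.3,0,0,0,0.076,-1],[-3.8,-2.0,0,0,0,0.076,-1],[-3.9,-1.7,0,0,0,0.076,-1],[-4.0,-1.4,0,0,0,0.076,-1],[-4.1,-1.1,0,0,0,0.076,-1],[-4.2,-0.8,0,0,0,0.076,-1],[-4.2,-0.4,0,0,0,0.076,-1],[-4.3,-0.1,0,0,0,0.076,-1],[-4.3,0.2,0,0,0,0.076,-1]]]}}

```text
clock: 2.95
eef_pos: [0.4067, 0.1427, 0.2317]
orientation: [[-0.403, 0.915, 0.001], [0.915, 0.403, 0.0], [-0.0, 0.001, -1.0]]
contact_force: [1.4, 1.4, -0.1]
finger_gap: 0.0852
```

Call:
{"fn": "jog_arm", "kwargs": {"moves": [[[-4.2,0.5,0,0,0,0.076,-1],[-4.2,0.9,0,0,0,0.076,-1],[-4.1,1.2,0,0,0,0.076,-1],[-4.0,1.5,0,0,0,0.076,-1],[-3.9,1.8,0,0,0,0.076,-1],[0,0,0,0,0,0,-1],[0,0,0,0,0,0,-1]]]}}

```text
clock: 3.65
eef_pos: [0.5171, -0.0389, 0.2309]
orientation: [[-0.036, 0.999, -0.001], [0.999, 0.036, 0.0], [0.0, -0.001, -1.0]]
contact_force: [0.5, 0.2, -1.0]
finger_gap: 0.0852
```

```bash
python3 - <<'E'
from h import *
plan([(.517,-.038,.23,1.8,5),(.517,-.038,.043,1.8,4)])
E
```

```text
from [ 0.5171 -0.0389  0.2309] gap 0.08516248394853998 F [ 0.5304  0.1775 -1.0357] t 3.65
[0.09, -0.01, 0.09, -0.001, -0.0, 0.005]
--
[-0.0, -0.0, 3.74, -0.0, 0.0, -0.0]
[-0.0, -0.0, 3.74, -0.0, 0.0, -0.0]
[-0.0, -0.0, 3.74, -0.0, 0.0, -0.0]
[-0.0, -0.0, 3.74, -0.0, 0.0, -0.0]
[-0.0, -0.0, 3.74, -0.0, 0.0, -0.0]
--
```

Call:
{"fn": "jog_arm", "kwargs": {"moves": [[[0,0,3.7,0,0,0.005,-1],[0,0,3.7,0,0,0,-1],[0,0,3.7,0,0,0,-1],[0,0,3.7,0,0,0,-1],[0,0,3.7,0,0,0,-1],[0,0,0.2,0,0,0,1],[0,0,0,0,0,0,1],[0,0,0,0,0,0,1],[0,0,0,0,0,0,1],[0,0,0,0,0,0,1],[0,0,0,0,0,0,1],[0,0,0,0,0,0,1]]], "newtons": 50}}

```text
clock: 4.85
eef_pos: [0.5148, -0.0383, 0.0461]
orientation: [[-0.033, 0.999, -0.005], [0.999, 0.033, -0.0], [-0.0, -0.005, -1.0]]
contact_force: [-23.6, 0.3, 22.5]
finger_gap: 0.0154
```

Call:
{"fn": "jog_arm", "kwargs": {"moves": [[[0,-0.25,-0.25,0,0,0,1],[-1,0,0,0,0,0,1],[-1.5,0,0,0,0,0,1],[-1.5,0,0,0,0,0,1],[-1.5,0,0,0,0,0,1],[-1.5,0,0,0,0,0,1],[-1.5,0,0,0,0,0,1],[-1.5,0,0,0,0,0,1],[-1,0,0,0,0,0,1],[-1,0,0,0,0,0,1],[-0.5,0,0,0,0,0,1],[0,0,0,0,0,0,1]]]}}

```text
clock: 6.05
eef_pos: [0.5184, -0.1636, 0.0462]
orientation: [[-0.032, 0.999, -0.001], [0.999, 0.032, -0.0], [-0.0, -0.001, -1.0]]
contact_force: [4.3, -2.5, -17.1]
finger_gap: 0.0151
```

Call:
{"fn": "jog_arm", "kwargs": {"moves": [[[-0.3,0,0.1,0,0,0,1],[-0.3,0,0,0,0,0,1],[-0.3,0,0,0,0,0,1],[0,0,0,0,0,0,1],[0,0,0,0,0,0,1]]]}}

```text
clock: 6.55
eef_pos: [0.5185, -0.1696, 0.0462]
orientation: [[-0.034, 0.999, -0.002], [0.999, 0.034, 0.004], [0.004, -0.001, -1.0]]
contact_force: [-5.7, 14.4, 3.4]
finger_gap: 0.015
```

Call:
{"fn": "jog_arm", "kwargs": {"moves": [[[0.25,0,0,0,0,0,-1],[0,0,0,0,0,0,-1],[0,0,0,0,0,0,-1],[0,0,0,0,0,0,-1],[0,0,-3,0,0,0,-1],[0,0,-5,0,0,0,-1],[0,0,-5,0,0,0,-1],[0,0,-5,0,0,0,-1],[0,0,-5,0,0,0,0.06],[-2,0,0,0,0,0,0.06],[-5,0,0,0,0,0,0.06],[-5,0,0,0,0,0,0.06]]]}}

```text
clock: 7.75
eef_pos: [0.5235, -0.2908, 0.2773]
orientation: [[-0.035, 0.999, 0.002], [0.999, 0.035, -0.002], [-0.002, 0.002, -1.0]]
contact_force: [0.6, 0.6, -0.5]
finger_gap: 0.0407
```

```bash
python3 - <<'E'
from h import *
for n in('top','scene'):
    p,d=cap(n,n+'1')
    for r in place_of('tray_mouth',n)[:2]: print(n,'mouth',r['confidence'],r['uv'],w2c(atz(n,r['uv'],.11)))
    A=cloud(n,np.ones(d.shape,bool),d)
    C=np.array([w2c(q) for q in A[:, :2]])
    m=(abs(A[:,2]-.11)<.007)&(abs(C[:,0])<140)&(C[:,1]>-170)&(C[:,1]<10)
    print('rim',m.sum(),np.percentile(C[m],[1,99],axis=0))
    m=(abs(A[:,2]-.08)<.006)&(abs(C[:,0])<40)&(C[:,1]>-300)&(C[:,1]<-200)
    print('fin',m.sum(),C[m].mean(0) if m.any() else '')
    for r in cut_out('lid0',n):
        if r['confidence']<.3: continue
        Q=cloud(n,r['region'],d);Q=Q[abs(Q[:,2]-.179)<.008]
        if len(Q)>5: print(' lid',round(r['confidence'],2),w2c(Q.mean(0)))
for x,y,a in((70,155,1.8),): g=c2w(x,y)
plan([(*c2w(74,155),.24,-5,5),(*c2w(74,155),.172,-5,4)])
E
```

```text
top mouth 0.94 [284.1, 228.9] [ -5.0419 -62.6   ]
rim 419 [[-104.0847 -144.182 ]
 [ 106.6438   -2.7657]]
fin 47 [   0.1698 -258.4815]
 lid 0.77 [63.0915 90.2674]
 lid 0.54 [-102.6385  202.3102]
 lid 0.51 [ -2.9689 205.9218]
scene mouth 0.86 [343.5, 214.0] [ -4.9642 -77.5409]
rim 361 [[-102.6155 -147.2841]
 [ 109.8758  -33.0427]]
fin 49 [   3.9843 -258.9332]
 lid 0.84 [-98.1269 202.3513]
 lid 0.7 [ -0.0122 207.4192]
 lid 0.58 [67.2838 91.4992]
from [ 0.523  -0.2891  0.2758] gap 0.040031928693799346 F [ 0.0364  0.368  -0.1078] t 8.05
[4.84, 0.67, 0.33, 0.0, -0.0, 0.011]
[4.85, 0.62, 0.33, 0.0, -0.0, 0.011]
[4.85, 0.56, 0.33, 0.0, -0.0, 0.011]
[4.86, 0.51, 0.33, 0.0, -0.0, 0.011]
[4.87, 0.46, 0.33, 0.0, -0.0, 0.011]
[4.87, 0.4, 0.33, 0.0, -0.0, 0.011]
[4.87, 0.35, 0.33, 0.0, -0.0, 0.011]
[4.88, 0.3, 0.33, 0.0, -0.0, 0.011]
[4.88, 0.24, 0.33, 0.0, -0.0, 0.011]
[4.88, 0.19, 0.33, 0.0, -0.0, 0.011]
[4.89, 0.14, 0.33, 0.0, -0.0, 0.011]
--
[-0.0, 0.0, 3.4, -0.0, 0.0, -0.0]
[-0.0, 0.0, 3.4, -0.0, 0.0, -0.0]
--
```

View pics/scene1.png

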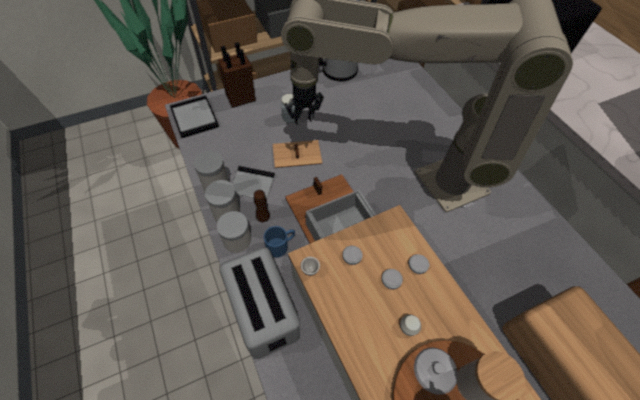

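The board is out at its stop and the tray sits below the edge at scene (340,212). All three lids are still on the counter. Next I go behind lid2 (nearest the edge).

Call:
{"fn": "jog_arm", "kwargs": {"moves": [[[4.8,0.7,0.3,0,0,0.011,0.06],[4.9,0.6,0.3,0,0,0.011,0.06],[4.9,0.6,0.3,0,0,0.011,0.06],[4.9,0.5,0.3,0,0,0.011,0.06],[4.9,0.5,0.3,0,0,0.011,0.06],[4.9,0.4,0.3,0,0,0.011,0.06],[4.9,0.4,0.3,0,0,0.011,0.06],[4.9,0.3,0.3,0,0,0.011,0.06],[4.9,0.2,0.3,0,0,0.011,0.06],[4.9,0.2,0.3,0,0,0.011,0.06],[4.9,0.1,0.3,0,0,0.011,0.06],[0,0,0,0,0,0,0.06]]]}}

```text
clock: 9.25
eef_pos: [0.5776, 0.2549, 0.2421]
orientation: [[0.081, 0.997, -0.001], [0.997, -0.081, 0.002], [0.002, -0.001, -1.0]]
contact_force: [0.4, -0.8, -0.3]
finger_gap: 0.0403
```

Call:
{"fn": "jog_arm", "kwargs": {"moves": [[[0,0,4,0,0,0,0.06],[0,0,2.5,0,0,0,0.06],[0,0,0.7,0,0,0,0.06],[0,0,0.3,0,0,0,0.06],[0,0,0.2,0,0,0,0.06],[0,0,0,0,0,0,0.06]]]}}

```text
clock: 9.85
eef_pos: [0.5806, 0.2479, 0.1676]
orientation: [[0.088, 0.996, 0.002], [0.996, -0.088, 0.001], [0.001, 0.002, -1.0]]
contact_force: [-1.1, 0.5, 0.4]
finger_gap: 0.0403
```

Call:
{"fn": "jog_arm", "kwargs": {"moves": [[[0,0,0.2,0,0,0,0.06],[0,0,0.2,0,0,0,0.06],[0,0,0,0,0,0,0.06]]]}}

```text
clock: 10.15
eef_pos: [0.5806, 0.2478, 0.1636]
orientation: [[0.088, 0.996, 0.002], [0.996, -0.088, 0.001], [0.001, 0.002, -1.0]]
contact_force: [-1.9, -0.3, 6.2]
finger_gap: 0.0402
```

Call:
{"fn": "jog_arm", "kwargs": {"moves": [[[0,0,-0.4,0,0,0,0.06],[-1.2,0,0,0,0,0,0.06],[-1.2,0,0,0,0,0,0.06],[-1.6,0,0,0,0,0,0.06],[-1.6,0,0,0,0,0,0.06],[-1.6,0,0,0,0,0,0.06],[-1.6,0,0,0,0,0,0.06],[-1.6,0,0,0,0,0,0.06],[-1.6,0,0,0,0,0,0.06],[-1.6,0,0,0,0,0,0.06],[-1.6,0,0,0,0,0,0.06],[0,0,0,0,0,0,0.06]]]}}

```text
clock: 11.35
eef_pos: [0.5664, 0.0939, 0.1658]
orientation: [[0.09, 0.996, -0.0], [0.996, -0.09, -0.001], [-0.001, 0.0, -1.0]]
contact_force: [0.5, 0.2, 0.6]
finger_gap: 0.0402
```

```bash
cat >> h.py <<'E'
def lids():
  for n in('top','scene'):
    p,d=cap(n,n+'L%d'%(get_state()['clock']*10))
    for r in cut_out('lid0',n):
        if r['confidence']<.25: continue
        Q=cloud(n,r['region'],d)
        if len(Q)>5: print(n,'lid',round(r['confidence'],2),np.round(r['uv']),w2c(np.median(Q,0)),np.median(Q[:,2]))
E
python3 - <<'E'
from h import *
print(w2c(get_state()['eef_pos']))
lids()
u=np.array([-101,203.]);v=np.array([-40,0.])
b=u+(u-v)/np.linalg.norm(u-v)*62;print(b,np.degrees(np.arctan2(v[0]-u[0],u[1]-v[1]))+1.8)
print([c2w(-3,268),c2w(*b)])
plan([(*c2w(55,5),.23,-5,5),(*c2w(-3,266),.23,1.8,5),(*c2w(-3,266),.168,1.8,3.5)])
E
```

```text
[56.5273  3.8331]
top lid 0.67 [208. 261.] [-100.7163  201.1348] 0.18031816238721188
top lid 0.64 [205. 231.] [ -3.3038 208.0823] 0.17972126138628797
scene lid 0.81 [416. 258.] [-97.6218 204.2005] 0.17825742589107962
scene lid 0.77 [391. 277.] [  1.8861 206.5403] 0.17864879476633755
scene lid 0.52 [326. 229.] [ 62.8923 -85.586 ] 0.02543379670466761
[-118.8424  262.3772] 18.525134778780483
[array([0.4986, 0.3561]), array([0.383 , 0.3468])]
from [0.5665 0.0966 0.1658] gap 0.039997981700338525 F [-0.5387  0.0106  0.7308] t 11.55
[-0.08, -0.08, -3.21, 0.0, -0.0, -0.0]
[-0.08, -0.08, -3.21, 0.0, -0.0, -0.0]
--
[4.2, -1.47, -0.0, 0.0, 0.0, -0.02]
[4.23, -1.39, -0.0, 0.0, 0.0, -0.02]
[4.26, -1.31, -0.0, 0.0, 0.0, -0.02]
[4.29, -1.22, -0.0, 0.0, 0.0, -0.02]
[4.31, -1.14, -0.0, 0.0, 0.0, -0.02]
[4.33, -1.05, -0.0, 0.0, 0.0, -0.02]
--
[-0.0, 0.0, 3.1, 0.0, -0.0, 0.0]
[-0.0, 0.0, 3.1, 0.0, -0.0, 0.0]
--
```

Call:
{"fn": "jog_arm", "kwargs": {"moves": [[[0,0,-3.2,0,0,0,0.06],[0,0,-3.2,0,0,0,0.06],[4.2,-1.5,0,0,0,-0.02,0.06],[4.2,-1.4,0,0,0,-0.02,0.06],[4.3,-1.3,0,0,0,-0.02,0.06],[4.3,-1.2,0,0,0,-0.02,0.06],[4.3,-1.1,0,0,0,-0.02,0.06],[4.3,-1.1,0,0,0,-0.02,0.06],[0,0,0,0,0,0,0.06],[0,0,3.1,0,0,0,0.06],[0,0,3.1,0,0,0,0.06],[0,0,0,0,0,0,0.06]]]}}

```text
clock: 12.75
eef_pos: [0.4992, 0.3553, 0.1653]
orientation: [[-0.033, 0.999, -0.002], [0.999, 0.033, -0.001], [-0.001, -0.002, -1.0]]
contact_force: [0.0, -0.2, 0.1]
finger_gap: 0.0402
```

Call:
{"fn": "jog_arm", "kwargs": {"moves": [[[-1.5,0,-0.2,0,0,0,0.06],[-1.6,0,0,0,0,0,0.06],[-2.2,0,0,0,0,0,0.06],[-2.2,0,0,0,0,0,0.06],[-2.4,0,0,0,0,0,0.06],[-2.4,0,0,0,0,0,0.06],[-2.4,0,0,0,0,0,0.06],[-2.4,0,0,0,0,0,0.06],[-2.4,0,0,0,0,0,0.06],[-2.4,0,0,0,0,0,0.06],[-2.4,0,0,0,0,0,0.06],[-2.0,0,0,0,0,0,0.06]]]}}

```text
clock: 13.95
eef_pos: [0.5084, 0.0897, 0.1705]
orientation: [[-0.031, 1.0, 0.001], [1.0, 0.031, -0.0], [-0.0, 0.001, -1.0]]
contact_force: [0.2, 1.0, -0.8]
finger_gap: 0.0398
```

```bash
python3 - <<'E'
from h import *
lids()
plan([(*c2w(-3,5),.235,1.8,5),(*c2w(-119,262),.235,18.5,5),(*c2w(-119,262),.167,18.5,3.5)])
E
```

```text
top lid 0.58 [206. 260.] [-103.5609  203.1789] 0.17995875793572114
top lid 0.49 [287. 213.] [ 51.5873 -77.8127] 0.026598814467643228
top lid 0.37 [279. 229.] [ -3.7799 -41.9484] 0.12921843675139422
scene lid 0.69 [415. 260.] [-96.7612 203.6159] 0.1783692274123414
scene lid 0.43 [339. 226.] [  7.7289 -64.1953] 0.05117853388706206
scene lid 0.43 [327. 228.] [ 50.4516 -83.3842] 0.025829471098252288
from [0.5086 0.0913 0.1704] gap 0.040291074297782815 F [0.4561 0.048  0.0791] t 14.15
[0.1, -0.08, -3.23, 0.0, -0.0, -0.001]
[0.1, -0.08, -3.23, 0.0, -0.0, -0.001]
--
[4.28, -1.93, 0.0, 0.0, -0.0, -0.049]
[4.37, -1.72, 0.0, 0.0, -0.0, -0.049]
[4.45, -1.51, 0.0, 0.0, -0.0, -0.049]
[4.52, -1.29, 0.0, 0.0, -0.0, -0.049]
[4.58, -1.07, 0.0, 0.0, -0.0, -0.049]
[4.62, -0.85, 0.0, 0.0, -0.0, -0.049]
--
[0.0, -0.0, 3.4, -0.0, 0.0, 0.0]
[0.0, -0.0, 3.4, -0.0, 0.0, 0.0]
--
```

Call:
{"fn": "jog_arm", "kwargs": {"moves": [[[0,0,-3.2,0,0,0,0.06],[0,0,-3.2,0,0,0,0.06],[4.3,-1.9,0,0,0,-0.049,0.06],[4.4,-1.7,0,0,0,-0.049,0.06],[4.4,-1.5,0,0,0,-0.049,0.06],[4.5,-1.3,0,0,0,-0.049,0.06],[4.6,-1.1,0,0,0,-0.049,0.06],[4.6,-0.9,0,0,0,-0.049,0.06],[0,0,0,0,0,0,0.06],[0,0,3.4,0,0,0,0.06],[0,0,3.2,0,0,0,0.06],[0,0,0,0,0,0,0.06]]]}}

```text
clock: 15.35
eef_pos: [0.3828, 0.3446, 0.1654]
orientation: [[-0.321, 0.947, -0.002], [0.947, 0.321, -0.001], [-0.001, -0.002, -1.0]]
contact_force: [0.5, 0.1, 1.3]
finger_gap: 0.0404
```

```bash
python3 - <<'E'
from h import *
print(w2c(get_state()['eef_pos']))
lids()
plan([(*c2w(-40,3),.168,18.5,2.4)])
E
```

```text
[-119.0708  260.1652]
top lid 0.62 [289. 213.] [ 51.0248 -74.4213] 0.025820895245390885
top lid 0.59 [209. 260.] [-103.702   201.0522] 0.17972946300032921
top lid 0.58 [278. 234.] [-12.0176 -37.2927] 0.026792850237312704
scene lid 0.51 [414. 262.] [-96.6969 203.9669] 0.17846180854773608
scene lid 0.41 [328. 203.] [   6.4807 -142.2179] 0.023264478322006843
from [0.3841 0.3449 0.1685] gap 0.03994458285102512 F [0.7105 0.6771 0.4026] t 15.55
[-2.24, -0.0, 0.0, 0.0, -0.0, 0.0]
[-2.24, -0.0, 0.0, 0.0, -0.0, 0.0]
[-2.24, -0.0, 0.0, 0.0, -0.0, 0.0]
[-2.24, -0.0, 0.0, 0.0, -0.0, 0.0]
[-2.24, -0.0, 0.0, 0.0, -0.0, 0.0]
[-2.24, 0.0, 0.0, 0.0, -0.0, 0.0]
[-2.24, 0.0, 0.0, 0.0, -0.0, 0.0]
[-2.24, 0.0, 0.0, 0.0, -0.0, 0.0]
[-2.24, 0.0, 0.0, 0.0, -0.0, 0.0]
[-2.24, 0.0, 0.0, 0.0, -0.0, 0.0]
[-2.24, 0.0, 0.0, 0.0, -0.0, 0.0]
[-2.24, 0.0, 0.0, 0.0, -0.0, 0.0]
--
```

Call:
{"fn": "jog_arm", "kwargs": {"moves": [[[-1.6,0,0,0,0,0,0.06],[-1.8,0,0,0,0,0,0.06],[-2.3,0,0,0,0,0,0.06],[-2.3,0,0,0,0,0,0.06],[-2.4,0,0,0,0,0,0.06],[-2.4,0,0,0,0,0,0.06],[-2.4,0,0,0,0,0,0.06],[-2.4,0,0,0,0,0,0.06],[-2.4,0,0,0,0,0,0.06],[-2.4,0,0,0,0,0,0.06],[-2.4,0,0,0,0,0,0.06],[-2.1,0,0,0,0,0,0.06]]]}}

```text
clock: 16.75
eef_pos: [0.4708, 0.0888, 0.1688]
orientation: [[-0.32, 0.948, 0.001], [0.948, 0.32, 0.0], [-0.0, 0.001, -1.0]]
contact_force: [1.2, 0.5, -0.5]
finger_gap: 0.0402
```

Call:
{"fn": "jog_arm", "kwargs": {"moves": [[[0,0,0,0,0,0,0.06],[0,0,-4,0,0,0,-1],[0,0,-4,0,0,0,-1],[4,0,0,0,0,0,-1],[4,0,0,0,0,0,-1],[4,0,0,0,0,0,-1]]]}}

```text
clock: 17.35
eef_pos: [0.4312, 0.2054, 0.249]
orientation: [[-0.319, 0.948, 0.002], [0.948, 0.319, 0.001], [0.0, 0.002, -1.0]]
contact_force: [0.8, 1.2, -0.5]
finger_gap: 0.0855
```

```bash
python3 - <<'E'
from h import *
lids()
for n in('top','scene'):
    p,d=cap(n,n+'C')
    for t in('cover_top','cover_grip'):
        for r in place_of(t,n)[:1]: print(n,t,r['confidence'],r['uv'],atz(n,r['uv'],.01 if t=='cover_top' else .035))
    A=cloud(n,np.ones(d.shape,bool),d); W=(A[:,0]>.40)&(A[:,0]<.64)&(A[:,1]>-.46)&(A[:,1]<-.29)
    m=W&(A[:,2]>.028)&(A[:,2]<.045); R=A[m]; print('rib',len(R),R.mean(0),rect(R))
    # oak mask for the plate
    hsv=cv2.cvtColor(p,cv2.COLOR_RGB2HSV)
    oak=((hsv[...,0]<25)&(hsv[...,1]>90))
    for r in cut_out('cover',n)[:1]:
        Q=cloud(n,r['region'],d);Q=Q[abs(Q[:,2]-.010)<.005]; print('plate',r['confidence'],rect(Q),np.median(Q[:,2]))
    Q=cloud(n,oak,d);Q=Q[(Q[:,0]>.38)&(Q[:,0]<.66)&(Q[:,1]>-.48)&(Q[:,1]<-.27)&(Q[:,2]<.02)];print('oak',len(Q),rect(Q))
E
```

```text
top lid 0.65 [290. 234.] [-21.9151 -83.6447] 0.03444969800895581
top lid 0.63 [276. 232.] [-11.5993 -33.565 ] 0.025512052842579735
top lid 0.58 [288. 212.] [ 50.9403 -77.8185] 0.026231477170828965
scene lid 0.6 [328. 231.] [ 48.4193 -86.2523] 0.025559097305715373
scene lid 0.57 [297. 157.] [  -4.6041 -468.0233] 0.010389416758598946
scene lid 0.52 [339. 220.] [-17.0861 -83.2467] 0.03585428860448592
top cover_top 0.68 [390.1, 223.0] [ 0.528  -0.3751  0.01  ]
top cover_grip 0.73 [392.9, 224.5] [ 0.5208 -0.3817  0.035 ]
rib 52 [ 0.5142 -0.38    0.0355] (array([ 515.1343, -379.9627]), array([55.6358, 14.6214]), 71.84224700927734)
plate 0.63 (array([515.4445, -51.2173]), array([251.579 , 299.2511]), 1.6480048894882202) 0.011457509754400519
oak 1564 (array([ 513.7097, -383.1618]), array([127.8867, 195.4473]), 72.60265350341797)
scene cover_top 0.88 [296.4, 150.5] [ 0.5113 -0.3946  0.01  ]
scene cover_grip 0.82 [295.0, 150.2] [ 0.524  -0.3787  0.035 ]
rib 41 [ 0.5179 -0.3816  0.0349] (array([ 517.8562, -381.3998]), array([60.779 , 13.4188]), 72.5772933959961)
plate 0.73 (array([ 516.9798, -382.2833]), array([132.282 , 195.1649]), 72.86985778808594) 0.01024552945275381
oak 1032 (array([ 515.6108, -382.8158]), array([133.39  , 193.3039]), 72.60335540771484)
```

All three lids lie on the tray floor (both views; z of tops 0.026–0.036). Next is the cover.

```bash
python3 - <<'E'
from h import *
plan([(.515,-.381,.2,-17.5,4.7),(.515,-.381,.05,-17.5,5)])
E
```

```text
from [0.432  0.203  0.2478] gap 0.08556847532607936 F [-0.051   0.8602  0.1174] t 17.95
[-4.46, -0.83, 0.37, -0.0, 0.0, 0.048]
[-4.5, -0.61, 0.37, -0.0, 0.0, 0.048]
[-4.52, -0.39, 0.37, -0.0, 0.0, 0.048]
[-4.53, -0.17, 0.37, -0.0, 0.0, 0.048]
[-4.54, 0.05, 0.37, -0.0, 0.0, 0.048]
[-4.53, 0.27, 0.37, -0.0, 0.0, 0.048]
[-4.51, 0.49, 0.37, -0.0, 0.0, 0.048]
[-4.48, 0.7, 0.37, -0.0, 0.0, 0.048]
[-4.44, 0.92, 0.37, -0.0, 0.0, 0.048]
[-4.39, 1.13, 0.37, -0.0, 0.0, 0.048]
[-4.33, 1.35, 0.37, -0.0, 0.0, 0.048]
[-4.26, 1.55, 0.37, -0.0, 0.0, 0.048]
[-4.18, 1.76, 0.37, -0.0, 0.0, 0.048]
--
[0.0, 0.0, 3.75, 0.0, 0.0, -0.0]
[0.0, 0.0, 3.75, 0.0, 0.0, -0.0]
[0.0, 0.0, 3.75, 0.0, 0.0, -0.0]
[0.0, 0.0, 3.75, 0.0, 0.0, -0.0]
--
```

Call:
{"fn": "jog_arm", "kwargs": {"moves": [[[-4.5,-0.8,0.4,0,0,0.048,-0.2],[-4.5,-0.6,0.4,0,0,0.048,-0.2],[-4.5,-0.4,0.4,0,0,0.048,-0.2],[-4.5,-0.2,0.4,0,0,0.048,-0.2],[-4.5,0.1,0.4,0,0,0.048,-0.2],[-4.5,0.3,0.4,0,0,0.048,-0.2],[-4.5,0.5,0.4,0,0,0.048,-0.2],[-4.5,0.7,0.4,0,0,0.048,-0.2],[-4.4,0.9,0.4,0,0,0.048,-0.2],[-4.4,1.1,0.4,0,0,0.048,-0.2],[-4.3,1.4,0.4,0,0,0.048,-0.2],[-4.3,1.6,0.4,0,0,0.048,-0.2]]]}}

```text
clock: 19.15
eef_pos: [0.5115, -0.3364, 0.1995]
orientation: [[0.25, 0.968, 0.0], [0.968, -0.25, 0.0], [0.0, 0.0, -1.0]]
contact_force: [0.3, 0.8, 1.3]
finger_gap: 0.0516
```

Call:
{"fn": "jog_arm", "kwargs": {"moves": [[[-4.2,1.8,0.3,0,0,0.048,-0.2],[0,0,2,0,0,0,-0.2],[0,0,4,0,0,0,-0.2],[0,0,4,0,0,0,-0.2],[0,0,4,0,0,0,-0.2],[0,0,0,0,0,0,-0.2],[0,0,0,0,0,0,-0.2]]]}}

```text
clock: 19.85
eef_pos: [0.5182, -0.379, 0.0566]
orientation: [[0.294, 0.956, -0.002], [0.956, -0.294, 0.001], [0.001, -0.002, -1.0]]
contact_force: [0.5, -0.2, 0.1]
finger_gap: 0.0512
```

```bash
python3 - <<'E'
from h import *
p,d=cap('scene')
A=cloud('scene',np.ones(d.shape,bool),d)
Q=A[(A[:,2]>.006)&(A[:,2]<.016)&(A[:,0]>.40)&(A[:,0]<.64)&(A[:,1]>-.49)&(A[:,1]<-.27)]; print(len(Q))
cv2.imwrite('pics/grip.png',cv2.resize(cv2.cvtColor(p[90:230,200:400],cv2.COLOR_RGB2BGR),(800,560)))
plan([(.515,-.381,.013,-17.5,3)])
E
```

```text
968
from [ 0.5195 -0.3801  0.0588] gap 0.05096980871926986 F [0.4858 0.3029 1.1097] t 19.9
[-0.11, -0.21, 2.29, 0.001, 0.0, 0.004]
[-0.11, -0.2, 2.29, 0.001, 0.0, 0.004]
--
```

View pics/grip.png

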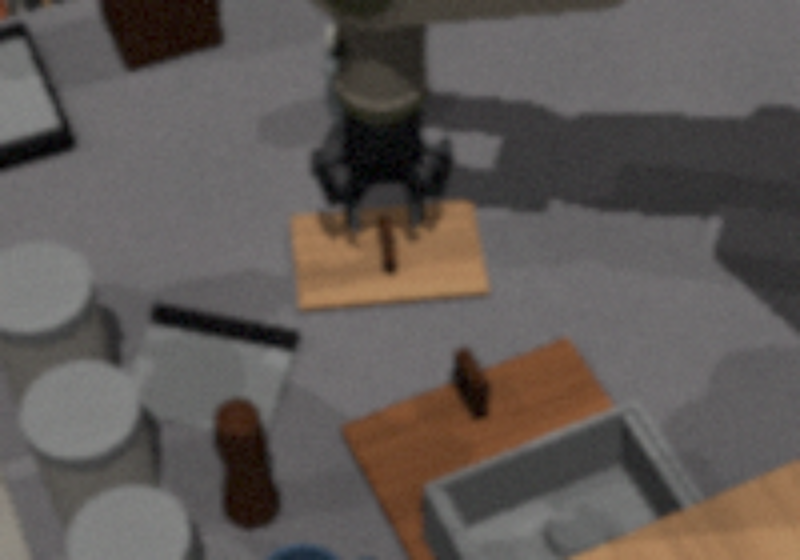

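The fingers straddle the rib (crop pixel about (388,243)), and the cover is where I measured it.

Call:
{"fn": "jog_arm", "kwargs": {"moves": [[[-0.1,-0.2,2.2,0,0,0.004,-0.2],[-0.1,-0.2,1.6,0,0,0.004,-0.2],[0,0,0.4,0,0,0,0.3],[0,0,0,0,0,0,1],[0,0,0,0,0,0,1],[0,0,0,0,0,0,1],[0,0,0,0,0,0,1],[0,0,0,0,0,0,1],[0,0,0,0,0,0,1]]], "newtons": 80}}

```text
clock: 20.8
eef_pos: [0.5151, -0.3803, 0.0159]
orientation: [[0.301, 0.954, 0.001], [0.954, -0.301, -0.001], [-0.001, 0.001, -1.0]]
contact_force: [-1.0, 1.3, 5.6]
finger_gap: 0.012
```

Call:
{"fn": "jog_arm", "kwargs": {"moves": [[[0,0,-1,0,0,0,1],[0,0,-3,0,0,0,1],[0,0,-4,0,0,0,1],[0,0,-4,0,0,0,1],[0,0,-4,0,0,0,1],[0,0,-1.5,0,0,0,1],[0,0,0,0,0,0,1]]]}}

```text
clock: 21.5
eef_pos: [0.5157, -0.381, 0.1928]
orientation: [[0.301, 0.954, 0.004], [0.954, -0.301, -0.003], [-0.002, 0.005, -1.0]]
contact_force: [0.9, -0.6, -4.3]
finger_gap: 0.0124
```

```bash
python3 - <<'E'
from h import *
g=c2w(.4,-73);print(g)
plan([(*g,.19,1.8,3)])
E
```

```text
[0.5127 0.0154]
from [ 0.5157 -0.381   0.1928] gap 0.01235991900859644 F [ 0.9297 -0.6498 -4.2887] t 21.5
[2.69, -0.87, 0.01, 0.0, 0.0, -0.024]
[2.71, -0.81, 0.01, 0.0, 0.0, -0.024]
[2.73, -0.74, 0.01, 0.0, 0.0, -0.024]
[2.75, -0.68, 0.01, 0.0, 0.0, -0.024]
[2.76, -0.61, 0.01, 0.0, 0.0, -0.024]
[2.78, -0.54, 0.01, 0.0, 0.0, -0.024]
[2.79, -0.48, 0.01, 0.0, 0.0, -0.024]
[2.8, -0.41, 0.02, 0.0, 0.0, -0.024]
[2.81, -0.34, 0.02, 0.0, 0.0, -0.024]
[2.82, -0.27, 0.02, 0.0, 0.0, -0.024]
[2.82, -0.21, 0.02, 0.0, 0.0, -0.024]
[2.83, -0.14, 0.02, 0.0, 0.0, -0.024]
[2.83, -0.07, 0.02, 0.0, 0.0, -0.024]
[2.83, -0.0, 0.02, 0.0, 0.0, -0.024]
--
```

Call:
{"fn": "jog_arm", "kwargs": {"moves": [[[2.7,-0.9,0,0,0,-0.024,1],[2.7,-0.8,0,0,0,-0.024,1],[2.7,-0.7,0,0,0,-0.024,1],[2.7,-0.7,0,0,0,-0.024,1],[2.8,-0.6,0,0,0,-0.024,1],[2.8,-0.5,0,0,0,-0.024,1],[2.8,-0.5,0,0,0,-0.024,1],[2.8,-0.4,0,0,0,-0.024,1],[2.8,-0.3,0,0,0,-0.024,1],[2.8,-0.3,0,0,0,-0.024,1],[2.8,-0.2,0,0,0,-0.024,1],[2.8,-0.1,0,0,0,-0.024,1]]]}}

```text
clock: 22.7
eef_pos: [0.5108, -0.0398, 0.1861]
orientation: [[0.017, 1.0, -0.005], [1.0, -0.017, 0.001], [0.001, -0.005, -1.0]]
contact_force: [0.8, 0.2, -3.2]
finger_gap: 0.012
```

Call:
{"fn": "jog_arm", "kwargs": {"moves": [[[2.8,-0.1,0,0,0,-0.024,1],[2.8,0,0,0,0,-0.024,1],[0,0,2,0,0,0,1],[0,0,1,0,0,0,1],[0,0,0,0,0,0,1]]]}}

```text
clock: 23.2
eef_pos: [0.5092, 0.0148, 0.1552]
orientation: [[-0.03, 1.0, -0.008], [1.0, 0.03, 0.0], [0.001, -0.008, -1.0]]
contact_force: [-0.8, -0.2, -3.8]
finger_gap: 0.0122
```

```bash
python3 - <<'E'
from h import *
s=get_state();print(w2c(s['eef_pos']),s['eef_pos'],s['finger_gap'])
for n in('top','scene'):
    p,d=cap(n,n+'P'); A=cloud(n,np.ones(d.shape,bool),d);C=np.array([w2c(q) for q in A[:,:2]])
    W=(abs(C[:,0])<150)&(C[:,1]>-190)&(C[:,1]<20)
    m=W&(A[:,2]>.147)&(A[:,2]<.163)&(C[:,1]<-3);print(n,'cover',m.sum(),np.median(A[m,2]),np.percentile(C[m],[1,99],axis=0),rect(np.c_[C[m],A[m,2]]/1000))
    m=W&(abs(A[:,2]-.11)<.007);print(' rim',m.sum(),np.percentile(C[m],[1,99],axis=0))
    # tilt of the cover plate
    m=W&(A[:,2]>.147)&(A[:,2]<.163)&(C[:,1]<-3); 
    if m.sum()>50: print(' tilt',np.linalg.lstsq(np.c_[C[m]/1000,np.ones(m.sum())],A[m,2],rcond=None)[0])
p=cv2.imread('pics/sceneP.png');cv2.imwrite('pics/c1.png',cv2.resize(p[150:280,260:420],(800,650))[:600])
p=cv2.imread('pics/topP.png');cv2.imwrite('pics/c2.png',cv2.resize(p[160:290,220:350],(600,600)))
E
```

```text
[ -3.0908 -73.4648] [0.5092 0.0148 0.1552] 0.012182677752696155
top cover 501 0.15106737227310552 [[-100.3406 -138.0209]
 [  94.2684   -3.3301]] (array([  0.2283, -70.7786]), array([135.2695, 297.7547]), 89.92660522460938)
 rim 231 [[-104.1088 -144.2022]
 [ 107.1263   -2.4268]]
 tilt [-0.0044  0.0057  0.1519]
scene cover 1334 0.15092861233824306 [[ -95.6515 -137.0401]
 [  97.2961   -5.7248]] (array([ -1.5006, -72.3321]), array([295.9996, 137.5745]), 0.41333019733428955)
 rim 125 [[ -95.3933 -145.556 ]
 [ 110.2021  -31.2023]]
 tilt [-0.0043  0.0088  0.1517]
```

View pics/c1.png

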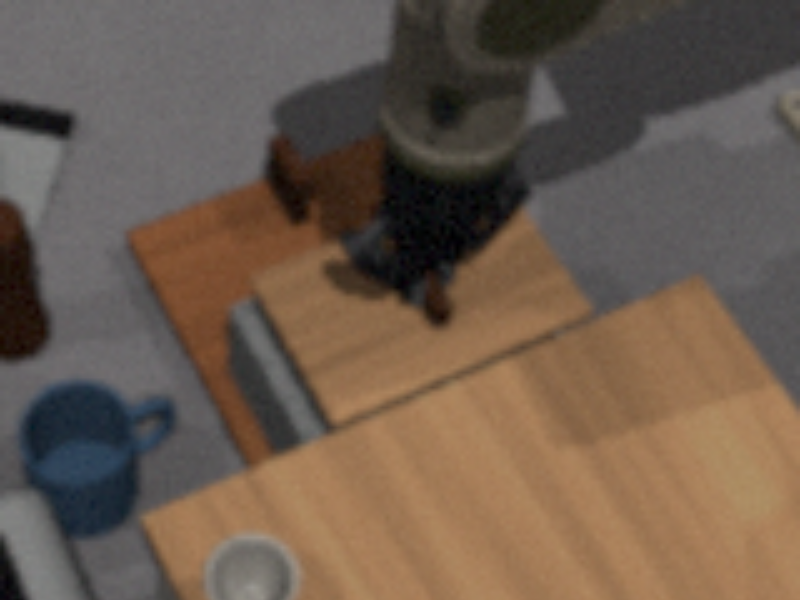

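View pics/c2.png

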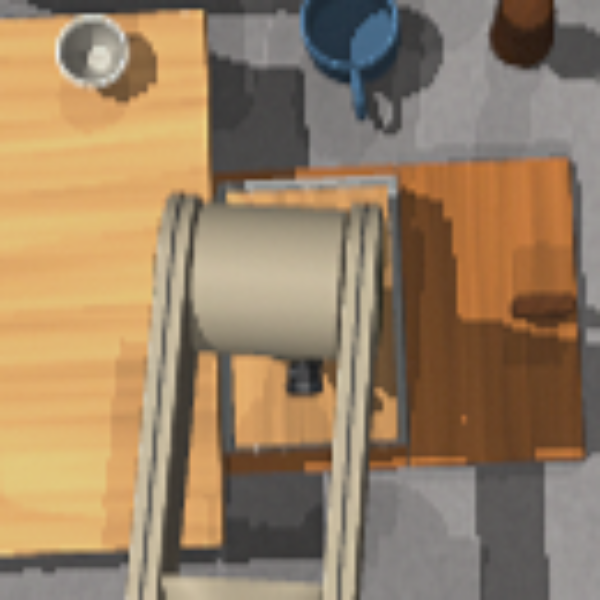

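Call:
{"fn": "jog_arm", "kwargs": {"moves": [[[0.1,0.4,1,0,0,0,1],[0,0,1,0,0,0,1],[0,0,0.5,0,0,0,1],[0,0,0.3,0,0,0,1],[0,0,0,0,0,0,1],[0,0,0,0,0,0,1]]]}}

```text
clock: 23.9
eef_pos: [0.5163, 0.0158, 0.132]
orientation: [[-0.03, 1.0, 0.0], [1.0, 0.03, -0.0], [-0.0, 0.0, -1.0]]
contact_force: [0.4, -0.6, -3.7]
finger_gap: 0.0122
```

```bash
cat >> h.py <<'E'
def fit(z):
  s=get_state();print(w2c(s['eef_pos']),s['eef_pos'],s['contact_force'],s['finger_gap'])
  for n in('top','scene'):
    p,d=cap(n,n+'P2'); A=cloud(n,np.ones(d.shape,bool),d);C=np.array([w2c(q) for q in A[:,:2]])
    hsv=cv2.cvtColor(p,cv2.COLOR_RGB2HSV);oak=((hsv[...,0]<25)&(hsv[...,1]>90))[d>0]
    W=(abs(C[:,0])<150)&(C[:,1]>-190)&(C[:,1]<0)&(abs(A[:,2]-z)<.02)
    m=W&oak
    if m.sum()>20: print(n,'oak',m.sum(),np.median(A[m,2]),np.percentile(C[m],[1,99],axis=0))
    m=W&~oak&(abs(A[:,2]-.11)<.007);print(' rim',m.sum(),np.percentile(C[m],[1,99],axis=0))
E
python3 - <<'E'
from h import *
fit(.123)
E
```

```text
[  4.0066 -72.6399] [0.5163 0.0158 0.132 ] [ 0.3687 -0.596  -3.6781] 0.012186594845673929
top oak 607 0.12633082980132837 [[ -94.686  -136.7279]
 [ 100.6467  -13.9101]]
 rim 220 [[-104.1152 -144.1559]
 [ 106.7337   -2.5183]]
scene oak 1205 0.12602690822646245 [[ -88.7381 -136.8565]
 [ 102.805   -22.4101]]
 rim 104 [[-103.0588 -143.2642]
 [ 110.1087  -32.5825]]
```

Call:
{"fn": "jog_arm", "kwargs": {"moves": [[[0.1,-0.15,0.3,0,0,0,1],[0,0,0.3,0,0,0,1],[0,0,0.3,0,0,0,1],[0,0,0.3,0,0,0,1],[0,0,0,0,0,0,1],[0,0,0,0,0,0,1]]]}}

```text
clock: 24.6
eef_pos: [0.5145, 0.0168, 0.1196]
orientation: [[-0.03, 1.0, -0.0], [1.0, 0.03, 0.0], [0.0, -0.0, -1.0]]
contact_force: [0.8, 0.0, -3.3]
finger_gap: 0.012
```

Call:
{"fn": "jog_arm", "kwargs": {"moves": [[[0,0,0.2,0,0,0,1],[0,0,0.2,0,0,0,1],[0,0,0.1,0,0,0,1],[0,0,0,0,0,0,1],[0,0,0,0,0,0,1]]]}}

```text
clock: 25.1
eef_pos: [0.5149, 0.0168, 0.1158]
orientation: [[-0.03, 1.0, 0.001], [1.0, 0.03, -0.0], [-0.0, 0.001, -1.0]]
contact_force: [-5.1, 1.3, 4.3]
finger_gap: 0.0121
```

Call:
{"fn": "jog_arm", "kwargs": {"moves": [[[0,-0.05,0.1,0,0,0,1],[0,0,0.1,0,0,0,1],[0,0,0.1,0,0,0,1],[0,0,0,0,0,0,1],[0,0,0,0,0,0,1]]]}}

```text
clock: 25.6
eef_pos: [0.5149, 0.0168, 0.1158]
orientation: [[-0.03, 1.0, 0.002], [1.0, 0.03, -0.0], [-0.0, 0.002, -1.0]]
contact_force: [-16.0, 1.0, 27.9]
finger_gap: 0.0123
```

```bash
python3 - <<'E'
from h import *
fit(.11)
E
```

```text
[  2.6851 -71.6054] [0.5149 0.0168 0.1158] [-15.9647   1.0034  27.8816] 0.01229920301725777
top oak 603 0.11023301834254462 [[ -94.7429 -135.7513]
 [  98.8955  -12.6983]]
 rim 268 [[-104.0124 -144.2267]
 [ 106.6741   -2.2822]]
scene oak 1039 0.10960739595285385 [[ -90.2784 -134.2052]
 [  99.685   -29.1054]]
 rim 218 [[-102.8961 -147.3988]
 [ 109.8811  -31.2181]]
```

The cover is on a hard stop, with the plate at 0.110 in both views. Releasing.

Call:
{"fn": "jog_arm", "kwargs": {"moves": [[[0,0,-0.15,0,0,0,1],[0,0,0,0,0,0,0.2],[0,0,0,0,0,0,-0.2],[0,0,0,0,0,0,-0.2],[0,0,0,0,0,0,-0.2],[0,0,-1,0,0,0,-0.2],[0,0,-3,0,0,0,-0.2],[0,0,-4,0,0,0,-0.2],[-4,0,-4,0,0,0,-0.2],[-4.5,0,0,0,0,0,-0.2],[-4.5,0,0,0,0,0,-0.2],[-4.5,0,0,0,0,0,-0.2]]]}}

```text
clock: 26.9
eef_pos: [0.5194, -0.1551, 0.2301]
orientation: [[-0.031, 1.0, 0.002], [1.0, 0.031, -0.001], [-0.001, 0.002, -1.0]]
contact_force: [1.1, 0.5, 0.4]
finger_gap: 0.0514
```

```bash
python3 - <<'E'
from h import *
fit(.11)
for n in('top','scene'):
    p,d=cap(n); A=cloud(n,np.ones(d.shape,bool),d);C=np.array([w2c(q) for q in A[:,:2]])
    m=(abs(A[:,2]-.11)<.006)&(abs(C[:,0])<92)&(C[:,1]>-132)&(C[:,1]<-15)
    k=np.linalg.lstsq(np.c_[C[m]/1000,np.ones(m.sum())],A[m,2],rcond=None)[0];print(n,m.sum(),'tilt',k)
    m=(abs(A[:,2]-.08)<.006)&(abs(C[:,0])<40)&(C[:,1]>-300)&(C[:,1]<-200)
    print('fin',m.sum(),C[m].mean(0) if m.any() else '')
p=cv2.imread('pics/sceneP2.png');cv2.imwrite('pics/c3.png',cv2.resize(p[150:280,260:420],(738,600)))
plan([(*c2w(.4,-258),.235,1.8,4),(*c2w(.4,-258),.046,1.8,4)])
E
```

```text
[   1.7942 -243.5641] [ 0.5194 -0.1551  0.2301] [1.0852 0.5236 0.3723] 0.05144220847200769
top oak 1726 0.11053105707630384 [[ -93.1285 -134.7402]
 [  97.8427  -12.9934]]
 rim 287 [[-104.3159 -143.8243]
 [ 106.3047   -2.2682]]
scene oak 1438 0.10978452850758746 [[ -90.8018 -136.0339]
 [  99.2871  -29.6259]]
 rim 297 [[-103.0507 -147.4018]
 [ 109.9481  -32.1683]]
top 1297 tilt [0.0002 0.0018 0.1103]
fin 0 
scene 1260 tilt [-0.0002  0.0039  0.1101]
fin 49 [   4.2553 -258.8931]
from [ 0.5191 -0.1545  0.2291] gap 0.05151412026366005 F [0.5223 0.548  0.1932] t 27.1
[-1.5, -0.1, -0.59, 0.0, -0.0, -0.004]
--
[-0.0, -0.0, 3.78, 0.0, 0.0, -0.0]
[-0.0, -0.0, 3.78, 0.0, 0.0, -0.0]
[-0.0, -0.0, 3.78, 0.0, 0.0, -0.0]
[-0.0, -0.0, 3.78, 0.0, 0.0, -0.0]
[-0.0, -0.0, 3.78, 0.0, 0.0, -0.0]
--
```

View pics/c3.png

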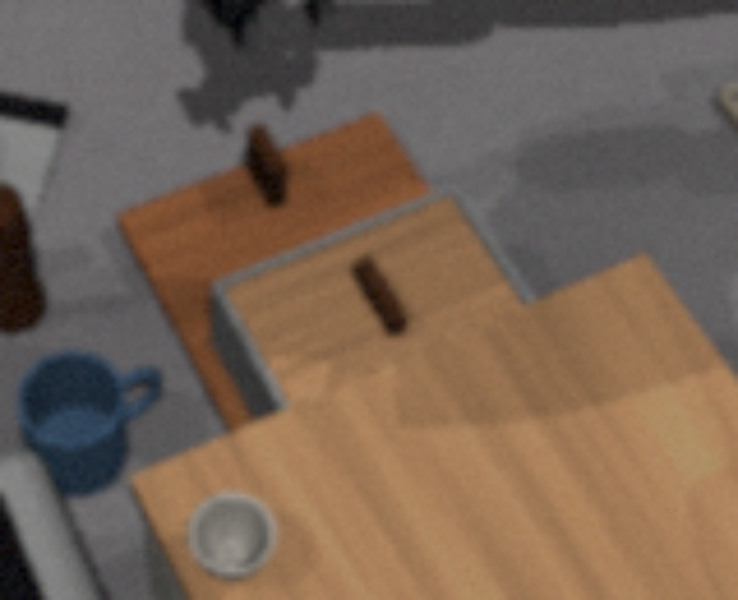

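The cover is flush and level, with the rim visible all round in the crop. Now the fin.

Call:
{"fn": "jog_arm", "kwargs": {"moves": [[[-1.5,-0.1,0,0,0,0,-0.2],[0,0,3.7,0,0,0,-0.2],[0,0,3.7,0,0,0,-0.2],[0,0,3.7,0,0,0,-0.2],[0,0,3.7,0,0,0,-0.2],[0,0,3.3,0,0,0,-0.2],[0,0,0,0,0,0,1],[0,0,0,0,0,0,1],[0,0,0,0,0,0,1],[0,0,0,0,0,0,1],[0,0,0,0,0,0,1]]], "newtons": 50}}

```text
clock: 28.2
eef_pos: [0.5186, -0.1685, 0.0493]
orientation: [[-0.03, 1.0, -0.0], [1.0, 0.03, -0.0], [-0.0, -0.0, -1.0]]
contact_force: [-5.9, 0.1, -3.5]
finger_gap: 0.0152
```

Call:
{"fn": "jog_arm", "kwargs": {"moves": [[[0.8,0,0,0,0,0,1],[1.6,0,0,0,0,0,1],[1.8,0,0,0,0,0,1],[1.8,0,0,0,0,0,1],[1.8,0,0,0,0,0,1],[1.8,0,0,0,0,0,1],[1.8,0,0,0,0,0,1],[1.8,0,0,0,0,0,1],[1.8,0,0,0,0,0,1],[1.6,0,0,0,0,0,1],[1.2,0,0,0,0,0,1],[0,0,0,0,0,0,1]]]}}

```text
clock: 29.4
eef_pos: [0.5134, 0.0113, 0.0493]
orientation: [[-0.032, 1.0, 0.0], [1.0, 0.032, 0.001], [0.001, 0.0, -1.0]]
contact_force: [-6.3, 2.2, -1.6]
finger_gap: 0.0147
```

Call:
{"fn": "jog_arm", "kwargs": {"moves": [[[0.5,0,0,0,0,0,1],[0.4,0,0,0,0,0,1],[0.3,0,0,0,0,0,1],[0,0,0,0,0,0,1],[0,0,0,0,0,0,1]]]}}

```text
clock: 29.9
eef_pos: [0.5131, 0.0214, 0.0493]
orientation: [[-0.031, 1.0, 0.0], [1.0, 0.031, -0.001], [-0.001, 0.0, -1.0]]
contact_force: [-5.9, -2.2, -0.9]
finger_gap: 0.0151
```

Call:
{"fn": "jog_arm", "kwargs": {"moves": [[[0.3,0,0,0,0,0,1],[0,0,0,0,0,0,1],[0,0,0,0,0,0,1]]]}}

```text
clock: 30.2
eef_pos: [0.5132, 0.0214, 0.0493]
orientation: [[-0.03, 1.0, 0.0], [1.0, 0.03, -0.005], [-0.005, 0.0, -1.0]]
contact_force: [-5.8, -18.0, -1.9]
finger_gap: 0.0152
```

At the home stop (18 N, no motion). Releasing and retreating.

Call:
{"fn": "jog_arm", "kwargs": {"moves": [[[-0.3,0,0,0,0,0,1],[0,0,0,0,0,0,0.2],[0,0,0,0,0,0,-0.2],[0,0,0,0,0,0,-0.2],[0,0,0,0,0,0,-0.2],[0,0,-3,0,0,0,-0.2],[0,0,-4,0,0,0,-0.2],[0,0,-4,0,0,0,-0.2],[0,0,-4,0,0,0,-0.2],[-4,0,-4,0,0,0,-0.2],[-4,0,0,0,0,0,-0.2],[-4,0,0,0,0,0,-0.2]]]}}

```text
clock: 31.4
eef_pos: [0.5177, -0.095, 0.2356]
orientation: [[-0.032, 0.999, 0.005], [0.999, 0.032, -0.001], [-0.001, 0.004, -1.0]]
contact_force: [1.8, -0.5, 0.2]
finger_gap: 0.0511
```

Call:
{"fn": "jog_arm", "kwargs": {"moves": [[[-4,0,0,0,0,0,-0.2],[-4,0,0,0,0,0,-0.2],[0,0,0,0,0,0,-0.2],[0,0,0,0,0,0,-0.2],[0,0,0,0,0,0,-0.2]]]}}

```text
clock: 31.9
eef_pos: [0.5189, -0.173, 0.233]
orientation: [[-0.031, 1.0, 0.0], [1.0, 0.031, 0.0], [0.0, 0.0, -1.0]]
contact_force: [-0.0, 0.3, -0.0]
finger_gap: 0.051
```

```bash
python3 - <<'E'
from h import *
for n in('top','scene'):
    p,d=cap(n,n+'F'); A=cloud(n,np.ones(d.shape,bool),d);C=np.array([w2c(q) for q in A[:,:2]])
    m=(abs(A[:,2]-.08)<.006)&(abs(C[:,0])<40)&(C[:,1]>-150)&(C[:,1]<-30)
    print(n,'fin',m.sum(),C[m].mean(0) if m.any() else '')
    for t in('salt','timer','mug','mill','scraper','jar'):
        for r in place_of(t,n)[:1]: print(t,round(r['confidence'],2),np.round(r['uv']),dep(n,r['uv'],d))
E
```

```text
top fin 44 [  1.0625 -69.5969]
timer 0.47 [169. 227.] [0.5159 0.4161 0.2017]
mug 0.9 [293. 170.] [ 0.7422 -0.0054  0.0056]
mill 0.79 [335. 166.] [ 0.7318 -0.1625  0.1375]
scraper 0.59 [374. 174.] [ 0.72   -0.3188  0.0076]
jar 0.91 [443. 243.] [ 0.447  -0.5595  0.0657]
scene fin 61 [  4.7712 -69.4278]
mug 0.86 [273. 247.] [0.7709 0.013  0.0788]
mill 0.9 [263. 218.] [ 0.7557 -0.1346  0.0234]
scraper 0.56 [255. 184.] [ 0.7291 -0.3057  0.009 ]
jar 0.95 [286. 116.] [ 0.4831 -0.5711  0.0391]
```

View pics/sceneF.png

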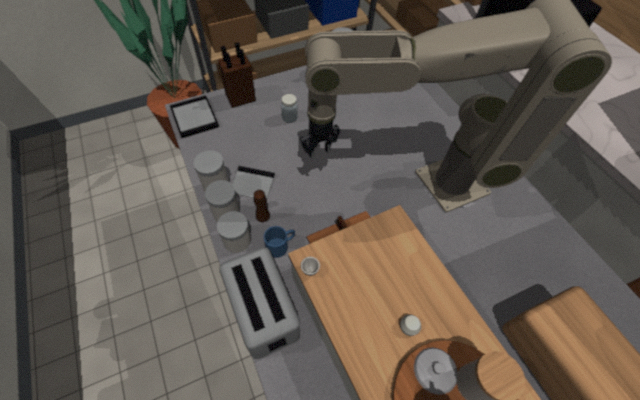

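The board is home: the fin shows at scene (341,221) and has travelled 189 of 190 mm. The counter is clear of lids and the other things are in place.

```bash
python3 -c "from cell import close_job; print(close_job())"
```

```text
the job is handed in; nothing more can be done
None
```

The job is done and handed in at about 32 s on the robot's clock. I drew the board out to its stop and pushed the three lids off the edge into the tray. I then set the cover in the tray's mouth, pressed it to a hard stop, and pushed the board home to its stop.

Last checks:
- **Lids:** the top view showed all three lying in the tray, their tops 26–36 mm above the worktop. The scene view showed two of them; it also labelled the cover as a lid, which I discounted.
- **Cover:** after release its plate read 110 mm high in both views, level to under 0.005 rad and centred to about 1–2 mm. I did not see it again once the board was home.
- **Board:** the fin moved back 189 mm and the arm met firm resistance of 18 N. The fin reads about 69 mm outside the edge instead of 65 mm. It was off by the same 3–4 mm at full extension, so I put it down to my edge estimate.
- **Other things:** the timer, mug, mill, scraper and jar read within about 20 mm of their first positions. The networks missed the bowl in both final views and the timer in one, but the last picture shows both in place.

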